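# Switch over the mug warmers

### The arm

A 6-joint arm with a two-finger parallel gripper is mounted at the origin on a cart in front of the work surface, level with it; the furniture and walls round the work are solid. World frame = base frame: x ahead of the robot, y to its left, z up, the work surface at z = 0. Lengths are in mm, angles in rad, forces in N, time in s.
With the tool pointing down it reaches from about 300 to 775 mm from the base axis. Payload 14.6 kg.
Tool frame: the origin (TCP) lies midway between the tips of the shut fingers; the grasp point (between the pads) lies grasp_offset behind it (grasp_offset is the distance from the TCP to the grasp point, in mm); z points along the fingers, y is the line along which they close (so a half turn about z gives the same grasp; the last joint's range is limited). The gripper opens to 94 mm and grips with 3 to 60 N. Pads are 16 mm wide; open, the fingers measure 119 mm over their backs; the gripper's body (75 mm by 177 mm) begins 78 mm behind the grasp point.
Start: joints at [-1.277, 0.3, 1.521, -0, 1.321, -0.067], TCP at [194.155, -514.58, 205.446] pointing down, gripper open.
Joint ranges: [-3.03, 3.03], [-0.79, 2.21], [0.23, 2.52], [-1.04, 4.18], [0, 3.07], [-2.55, 2.55]. Speed limits (rad/s): [2.22, 2.22, 2.57, 3.14, 3.14, 3.14].

### API

Orientations are given as [roll, pitch, yaw] about the fixed x, y, z axes, in that order (R = Rz(yaw) Ry(pitch) Rx(roll)).
In Python, from cell import * gives the robot as it stands. The module is installed in compiled form; this text tells all that it offers.
- The arm moves only by the shell command python3 -m jog 'ROWS' [FORCE]. ROWS is JSON, a list of rows, each a list of 3 entries, a list of its own where there are three numbers: the finger opening in mm, from 0 to 94, then the shift along the tool's x, y, z in units of 50 mm (1.0 is 50 mm), then the turn about the tool's z in units of 180 degrees (1.0 is 180 degrees). In form: [[fingers, [dx, dy, dz], twist], ...]. A call has 1 to 20 rows; each row shifts and turns the commanded pose from where the row before left it, along the tool's axes as they then stand; what a row does not reach is not made up. A row lasts 1/10 s, in which the tool goes at most 50 mm and 8.59 degrees, less where a joint would pass 70% of its speed; a pose out of reach is approached as far as the arm can. A call with a number of a shift or a turn outside -1 to 1 is refused whole. A call with a gripper value outside its range is refused whole. The fingers move at their own pace and stop on an object; FORCE is the grip in N (left out, the last holds). Time passes only in rows, so rows that do not move let the fingers close. It gives the time, the measured TCP pose, the force, the opening and the grip force at its end, in the units of the state.
- read_state(): the state, without advancing time (a new reading comes with each control period).
- camera(name): name is "scene" or "top" or "wrist"; returns the picture (400x640x3 uint8, red, green, blue); there is no depth.
- calibration(name): a dict with "mtx" (3x3 intrinsics, pixels), "cam_to_world" (4x4, takes a point from camera to world coordinates); the wrist camera has in their place "hand_eye" (4x4, takes a point from camera to tool coordinates, whose origin is the TCP and whose axes are the flange's). Camera axes: x right, y down, z forward; pixel columns grow to the right and rows downward; lengths in mm; the calibration is good to about 2 mm. The wrist camera is an equidistant fisheye: a pixel r from the principal point sees the ray r / f radians off the axis. A picture is of the moment at which its call begins: read the wrist's pose just before it. calibration takes no time and is no camera call.
- sign_off(): hands the job in; it is judged then, once.
Trained networks look in the newest picture that a camera, given by its name, has taken for a name from the list of things; names that differ only in an ending like _2 or _b are one class to them, and where a whole thing is asked for, a point or a joint stands for the part that bears it (a point fixed in the world has none). Each returns a list of dicts, best first, with "conf" (0 to 1); they miss things now and then, are a little off and sometimes report something else, mostly with a low value. They report only what shows in the picture. A call takes as long as a camera call. They do not tell look-alikes from the thing itself.
- regions_of(camera, query): "pixels" (400x640 bool, what is visible of it) and "rect" ([centre column, centre row, width, height] in pixels, round what is visible of it).
The state is a dict: "clock": time; "joints": joint angles; "qd": joint speeds; "effort": joint torques, N m; "eef_pos": TCP position; "eef_rot": TCP orientation; "wrist_force": force on the tool from outside, world axes, zero at the start; "moment": the same for the moment, N m; "finger_gap": finger opening in mm; "finger_force": force on a finger pad.
Only numpy, scipy, OpenCV 4.12 (cv2) and the standard library are available. Lean on these libraries where they do the work, as an engineer would, in place of code of your own. Each camera call takes 0.05 s, during which the arm holds its last target. There are 200 camera calls.

### The job

The wrong mug warmer is on. First push the toggle lever of the empty warmer over to off (away from its plate), then push the lever of the warmer with the mug on it over to on (towards the plate), each until it snaps across. Push gently with a fingertip, without gripping the levers, and leave the mug and everything else standing where it is.

Things in the scene. Friction and masses are not known exactly. Their poses are not given: they have to be found in the camera images.
- warmer_empty: White oblong mug warmer, 240 mm long (x) by 160 mm wide (y), flat top 45 mm above the table, fixed to it. Origin at the middle of its underside, z up; x runs from its lever end (nearer the robot) to its plate end. The round dark plate, 114 mm across, 2 mm proud, is centred at x = +35 mm. This is the one with nothing on its plate; its lever starts on.
- warmer_mug: White oblong mug warmer, 240 mm long (x) by 160 mm wide (y), flat top 45 mm above the table, fixed to it. Origin at the middle of its underside, z up; x runs from its lever end (nearer the robot) to its plate end. The round dark plate, 114 mm across, 2 mm proud, is centred at x = +35 mm. It looks the same, but the mug stands on its plate; its lever starts off. Which of the two is on the left varies.
- lever_empty (a joint): Toggle lever of the empty warmer, rad. 0 = off: leans 0.45 rad from upright to the warmer's -x (away from the plate); 0.9 = on: leans 0.45 rad to +x (towards the plate). Starts on. An over-centre mechanism makes it snap to the end it was pushed towards once past the middle (0.45), and keeps it there. Flipping takes about 3 N at the tip at first, falling to nothing at the middle.
- lever_empty_tip (a point): Centre of the end of the lever on the empty warmer; moves with it; 97 mm above the table at either end of the swing. The lever is a steel stem with a black paddle, 26 mm wide across the warmer (y), 9 mm thick, ending 54 mm from the pivot.
- lever_empty_pivot (a point): Middle of that lever's pivot, 48 mm above the table, fixed to the warmer at x = -80 mm, y = 0; axes are the warmer's: x towards the plate, y along the pivot, z up. The lever swings in the x-z plane between two steel cheeks that rise 8 mm above the pivot, 16 to 22 mm to either side of it.
- lever_mug (a joint): Toggle lever of the warmer with the mug, rad. 0 = off: leans 0.45 rad from upright to the warmer's -x (away from the plate); 0.9 = on: leans 0.45 rad to +x (towards the plate). Starts off. An over-centre mechanism makes it snap to the end it was pushed towards once past the middle (0.45), and keeps it there. Flipping takes about 3 N at the tip at first, falling to nothing at the middle.
- lever_mug_tip (a point): Centre of the end of the lever on the warmer with the mug; moves with it; 97 mm above the table at either end of the swing. The lever is a steel stem with a black paddle, 26 mm wide across the warmer (y), 9 mm thick, ending 54 mm from the pivot.
- lever_mug_pivot (a point): Middle of that lever's pivot, 48 mm above the table, fixed to the warmer at x = -80 mm, y = 0; axes are the warmer's: x towards the plate, y along the pivot, z up. The lever swings in the x-z plane between two steel cheeks that rise 8 mm above the pivot, 16 to 22 mm to either side of it.
- mug: Dark enamelled steel mug, loose, 84 mm across, 80 mm high, with a handle, upright near the middle of its warmer's plate, so its rim is about 127 mm above the table. Origin on its underside, 12 mm from the axis of its round wall (which lies at y = +12 mm); the handle points to its -y and ends 56 mm from the origin. Its wall is at least 55 mm from the lever's pivot.
- teaspoon: Teaspoon, 138 x 27 x 13 mm, lying on the table between the robot and the warmers. Bystander. Origin under its middle.
- spice_jar: Spice jar with a red cap, 45 mm across, 106 mm high, standing between the far ends of the two warmers. Bystander. Origin at the middle of its underside.
- herb_jar: Spice jar with a white cap and green label, 47 mm across, 98 mm high, standing to the left of the warmers. Bystander. Origin at the middle of its underside.
- cutter: Star-shaped metal biscuit cutter, 61 x 58 x 24 mm, lying to the right of the warmers. Bystander. Origin at the middle of its underside.
- warmer_mug_plate (a point): Centre of the top of the plate under the mug, 47 mm above the table.
There are look-alikes about, which are no part of the job. There is more than one size of the mug; the job needs the smaller.

How it is judged:
By the outcome, as a careful person would: the job done as asked, in the order asked, and still so for the second after the job is handed in, with the robot touching nothing.
It also fails if it takes over 51 s, if anything falls off the work surface, if the arm or the gripper's body presses on something with over 40 N, if the wrist force passes 120 N, or if a joint passes its speed limit or range.

## Working session

There is one attempt and no reset: what is moved stays moved. The work goes in short steps, Python scripts to look and compute and a shell command to move; the robot and the scene stay as the last step left them, time stands still between calls to the robot, and variables do not carry over. Pictures are saved under pics/ and viewed, at most 10 in all, crops included, and the job is handed in when it is done.

```bash
mkdir -p pics; python3 - <<'E'
from cell import *
import cv2
for n in ("scene","top"):
    cv2.imwrite(f"pics/{n}0.png",camera(n)[:,:,::-1]); c=calibration(n); print(n,c["mtx"].round(1).tolist(),c["cam_to_world"].round(3).tolist())
    for q in ("warmer_empty","lever_empty","mug"):
        for r in regions_of(n,q): print(n,q,round(r["conf"],2),[round(float(v)) for v in r["rect"]])
s=read_state();print(s["clock"],s["eef_pos"],s["eef_rot"],s["finger_gap"])
E
```

```text
scene [[403.8, 0.0, 321.4], [0.0, 403.8, 201.5], [0.0, 0.0, 1.0]] [[0.84, -0.296, 0.454, -33.074], [-0.542, -0.423, 0.726, -982.045], [-0.022, -0.857, -0.516, 759.546], [0.0, 0.0, 0.0, 1.0]]
scene warmer_empty 0.71 [362, 186, 12, 24]
scene mug 0.77 [390, 266, 58, 54]
scene mug 0.75 [358, 219, 29, 37]
top [[425.5, 0.0, 317.3], [0.0, 425.5, 206.6], [0.0, 0.0, 1.0]] [[-0.028, -0.993, 0.115, 418.897], [-1.0, 0.026, -0.017, -18.349], [0.014, -0.115, -0.993, 1413.104], [0.0, 0.0, 0.0, 1.0]]
top warmer_empty 0.66 [181, 253, 24, 17]
top warmer_empty 0.57 [242, 192, 65, 82]
top lever_empty 0.42 [246, 212, 14, 16]
top mug 0.95 [361, 195, 25, 28]
top mug 0.87 [426, 209, 44, 48]
0.4 [ 194.1646884  -514.53719645  205.35879248] [-3.14142136e+00 -3.15034458e-05  3.60844426e-01] 93.96003513503067
```

View pics/scene0.png

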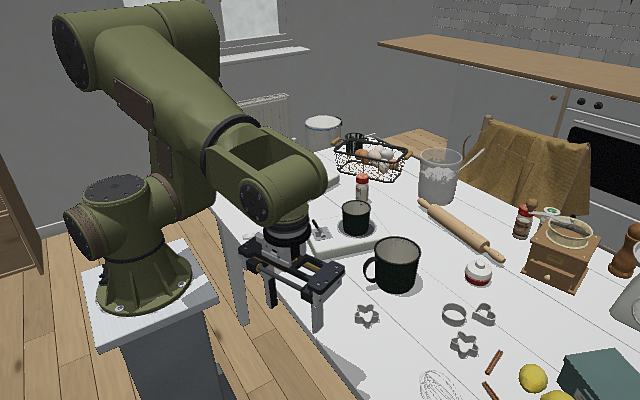

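View pics/top0.png

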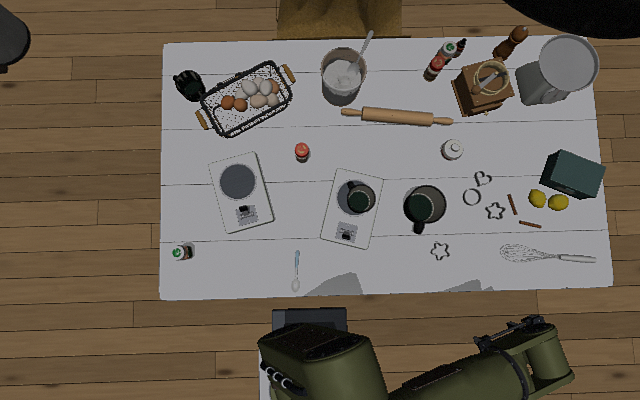

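The top view shows the empty warmer at about (240,190), with its plate at (238,181) and lever at (244,210). The mug warmer is at (352,208), with its lever at (346,235) and the small mug at (359,198). The big mug at (426,207) is the decoy.

```bash
python3 - <<'E'
import cv2
a=cv2.imread("pics/top0.png")[145:255,200:400]
cv2.imwrite("pics/crop.png",cv2.resize(a,None,fx=4,fy=4,interpolation=cv2.INTER_CUBIC))
E
```

```text
(no output)
```

View pics/crop.png

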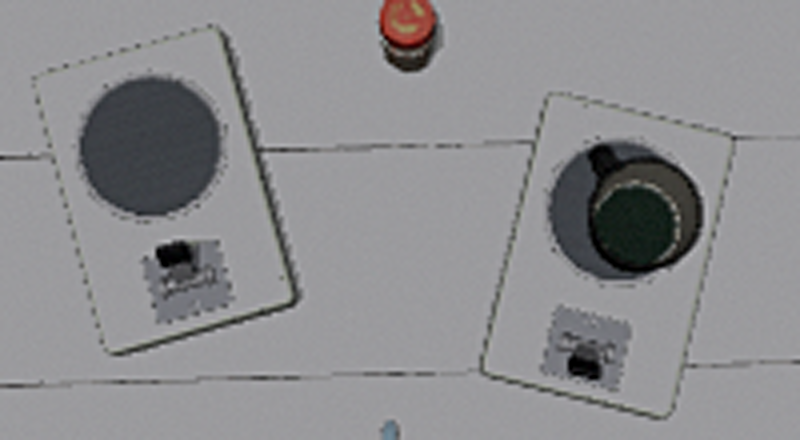

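The crop shows both warmers' top corners clearly. The empty one's paddle is at about (177,252), leaning to the plate, and the mug one's is at (585,366), leaning away. I'll turn these into poses.

```bash
cat > h.py <<'E'
from cell import *
import numpy as np
def pt(n,u,v,z):
    c=calibration(n);T=c["cam_to_world"]
    d=T[:3,:3]@np.linalg.solve(c["mtx"],[u,v,1]);o=T[:3,3]
    return o+d*(z-o[2])/d[2]
def top(u,v,z): return pt("top",u/4+199.6,v/4+144.6,z)
E
python3 - <<'E'
from h import *
for n,c,l,pl in (("empty",[(33,76),(220,27),(297,300),(110,354)],(177,252),(150,146)),("mug",[(550,93),(735,135),(668,417),(483,372)],(585,366),(618,210))):
    P=np.array([top(*p,45) for p in c])[:,:2]
    m=P.mean(0); d=P[:2].mean(0)-P[2:].mean(0); w=P[[0,3]].mean(0)-P[[1,2]].mean(0)
    th=np.arctan2(d[1],d[0]); u=d/np.linalg.norm(d)
    s=1 if n=="empty" else -1
    print(n,m.round(1),"yaw",th.round(3),np.arctan2(-w[0],w[1]).round(3),"size",np.linalg.norm(d).round(),np.linalg.norm(w).round(),"pivot",(m-80*u).round(1),"tip",(m+(-80+s*23.5)*u).round(1),"tip seen",top(*l,95)[:2].round(1),"plate",(m+35*u).round(1),top(*pl,47)[:2].round(1))
E
```

```text
empty [632.3 204.2] yaw 0.26 0.247 size 235.0 156.0 pivot [555.  183.6] tip [577.7 189.6] tip seen [573.9 187. ] plate [666.2 213.2] [666.7 215.7]
mug [ 569.9 -154.3] yaw -0.27 -0.259 size 236.0 154.0 pivot [ 492.8 -133. ] tip [ 470.2 -126.7] tip seen [ 476.8 -127.3] plate [ 603.7 -163.7] [ 604.5 -162.5]
```

```bash
python3 -m jog '[[0,[0.3,-0.3,0],0.034],[0,[0.6,-0.6,0],0],[0,[0.65,-0.66,0],0],[0,[0.65,-0.66,0],0],[0,[0.65,-0.66,0],0],[0,[0.65,-0.66,0],0],[0,[0.65,-0.66,0],0],[0,[0.65,-0.66,0],0],[0,[0.65,-0.66,0],0],[0,[0.65,-0.66,0],0],[0,[0.65,-0.66,0],0],[0,[0.65,-0.66,0],0],[0,[0.65,-0.66,0],0],[0,[0.65,-0.66,0],0],[0,[0.65,-0.66,0],0],[0,[0.65,-0.66,0],0],[0,[0.65,-0.66,0],0],[0,[0.6,-0.6,0],0],[0,[0.2,-0.3,0],0],[0,[0,0,0],0]]' 20
python3 - <<'E'
from h import *
import cv2
s=read_state();print(s["eef_pos"],s["eef_rot"],s["finger_gap"]);cv2.imwrite("pics/w1.png",camera("wrist")[:,:,::-1]);print({k:np.round(v,3).tolist() if not isinstance(v,str) else v for k,v in calibration("wrist").items()})
try: print(grasp_offset)
except Exception as e: print(e)
E
```

```text
clock: 2.4
eef_pos: [599.4, 198.6, 204.6]
eef_rot: [-3.141, 0.001, 0.256]
wrist_force: [0.2, -0.7, 0.4]
finger_gap: 0.2
finger_force: 0.0
[599.39161031 198.57056742 204.56470285] [-3.14139680e+00  8.99569583e-04  2.56382737e-01] 0.17517268552856113
{'mtx': [[309.707, 0.0, 322.038], [0.0, 309.707, 197.386], [0.0, 0.0, 1.0]], 'hand_eye': [[0.001, -0.974, -0.228, 65.837], [1.0, 0.001, 0.0, -1.395], [0.0, -0.228, 0.974, -180.177], [0.0, 0.0, 0.0, 1.0]]}
18.8
```

View pics/w1.png

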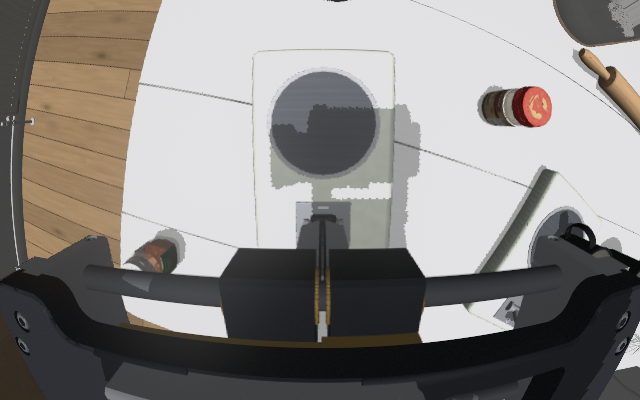

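The wrist view shows the plate at about (324,122) and the lever base at (323,212) just behind the fingertips, with the fingers centred across the warmer. I'll check these against the estimate.

```bash
cat >> h.py <<'E'
from scipy.spatial.transform import Rotation as Ro
def wr(u,v,z,pos,rot):
    c=calibration("wrist");K=c["mtx"];x=(u-K[0,2])/K[0,0];y=(v-K[1,2])/K[1,1];r=np.hypot(x,y)
    d=np.array([x/r*np.sin(r),y/r*np.sin(r),np.cos(r)]);H=c["hand_eye"];R=Ro.from_euler("xyz",rot).as_matrix()
    o=R@H[:3,3]+pos;d=R@H[:3,:3]@d
    return o+d*(z-o[2])/d[2]
def wproj(P,pos,rot):
    c=calibration("wrist");K=c["mtx"];H=c["hand_eye"];R=Ro.from_euler("xyz",rot).as_matrix()
    q=H[:3,:3].T@(R.T@(np.array(P)-pos)-H[:3,3]);t=np.arctan2(np.hypot(*q[:2]),q[2]);f=np.arctan2(q[1],q[0])
    return K[0,2]+K[0,0]*t*np.cos(f),K[1,2]+K[0,0]*t*np.sin(f)
E
python3 - <<'E'
from h import *
s=read_state();p,r=s["eef_pos"],s["eef_rot"]
print("plate",wr(324,123,47,p,r).round(1),"far corners",wr(254,51,45,p,r).round(1),wr(393,51,45,p,r).round(1))
print("base far edge",wr(323,202,46,p,r).round(1),wr(296,203,46,p,r).round(1),wr(350,203,46,p,r).round(1))
print("tcp",wproj(p,p,r),"tip",wproj([576,188.5,97],p,r))
E
```

```text
plate [666.1 213.9  47. ] far corners [727.1 309.9  45. ] [766.4 161.1  45. ]
base far edge [580.5 192.6  46. ] [571.7 221.8  46. ] [587.1 162.7  46. ]
tcp (np.float64(324.2562243487341), np.float64(234.57324794654093)) tip (np.float64(326.01617381701953), np.float64(220.1597292845254))
```

```bash
python3 -m jog '[[0,[0.1,0,0.2],0],[0,[0,0,0.5],0],[0,[0,0,0.5],0],[0,[0,0,0.5],0],[0,[0,0,0.5],0],[0,[0,0,0.3],0],[0,[0,0,0],0]]'
python3 - <<'E'
from h import *
import cv2
cv2.imwrite("pics/w2.png",np.vstack([camera("wrist"),camera("top")[145:255,200:400].repeat(3,0).repeat(3,1)[:190,:600].copy() if 0 else np.pad(cv2.resize(camera("top")[165:235,215:275],None,fx=2.8,fy=2.8,interpolation=2),((0,0),(0,472),(0,0)))])[:,:,::-1])
E
```

```text
clock: 3.15
eef_pos: [603.2, 196.7, 78.3]
eef_rot: [3.142, 0.003, 0.253]
wrist_force: [-0.7, -0.2, -0.5]
finger_gap: 0.6
finger_force: 0.0
```

View pics/w2.png

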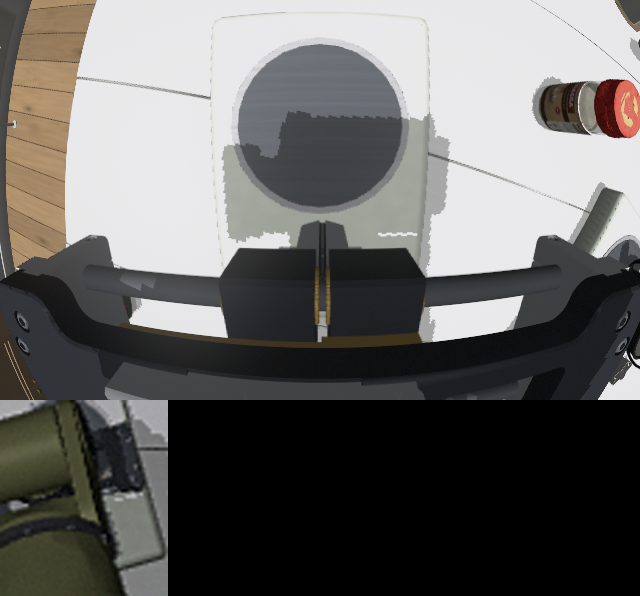

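The fingertip at (323,228) is between the plate and the lever, and no contact force shows. I'll push slowly towards -x.

```bash
python3 -m jog '[[0,[-0.1,0,0],0],[0,[-0.1,0,0],0],[0,[-0.08,0,0],0],[0,[-0.08,0,0],0],[0,[-0.08,0,0],0],[0,[-0.08,0,0],0]]'
python3 -m jog '[[0,[-0.08,0,0],0],[0,[-0.08,0,0],0],[0,[-0.08,0,0],0],[0,[-0.08,0,0],0]]'
python3 -m jog '[[0,[-0.08,0,0],0],[0,[-0.08,0,0],0],[0,[-0.06,0,0],0],[0,[0,0,0],0]]'
```

```text
clock: 3.85
eef_pos: [579.2, 191.3, 81.3]
eef_rot: [3.142, -0.002, 0.254]
wrist_force: [2.6, 0.5, 1.8]
finger_gap: 0.6
finger_force: 1.4
clock: 4.25
eef_pos: [562.8, 187.1, 80.1]
eef_rot: [-3.142, 0.001, 0.254]
wrist_force: [0.8, -1.0, 0.1]
finger_gap: 0.6
finger_force: 0.0
clock: 4.65
eef_pos: [553.5, 184.6, 81.0]
eef_rot: [-3.142, -0.003, 0.254]
wrist_force: [4.9, 1.5, -0.6]
finger_gap: 0.5
finger_force: 2.1
```

```bash
python3 -m jog '[[0,[0.15,0,0],0],[0,[0.15,0,0],0],[0,[0,0,-0.3],0],[0,[0,0,-0.6],0],[0,[0,0,-0.6],0],[0,[0,0,-0.6],0],[0,[0,0,-0.4],0],[0,[-0.2,0.3,0],0],[0,[-0.45,0.6,0],0],[0,[-0.45,0.6,0],0],[0,[-0.45,0.6,0],0],[0,[-0.45,0.6,0],0],[0,[-0.45,0.6,0],0],[0,[-0.45,0.6,0],0],[0,[-0.45,0.6,0],0],[0,[-0.45,0.6,0],0],[0,[-0.2,0.25,0],0]]'
python3 -m jog '[[0,[0,0,0],0.041],[0,[0,0,0],0.041],[0,[0,0,0],0.041],[0,[0,0,0],0.042],[0,[0,0,0],0]]'
python3 - <<'E'
from h import *
import cv2
t=camera("top")[145:255,200:400]
w=camera("wrist")
cv2.imwrite("pics/v3.png",np.vstack([w[:340],cv2.resize(t,(473,260),interpolation=cv2.INTER_CUBIC) if 0 else np.pad(cv2.resize(t,(464,255),interpolation=cv2.INTER_CUBIC),((0,0),(0,176),(0,0)))])[:,:,::-1])
E
```

```text
clock: 6.35
eef_pos: [440.0, -123.0, 206.6]
eef_rot: [3.141, -0.001, 0.252]
wrist_force: [0.3, -0.5, 0.4]
finger_gap: 0.6
finger_force: 0.0
clock: 6.85
eef_pos: [441.0, -121.0, 206.3]
eef_rot: [3.142, -0.001, -0.267]
wrist_force: [0.5, -0.5, -0.0]
finger_gap: 0.6
finger_force: 0.0
```

View pics/v3.png

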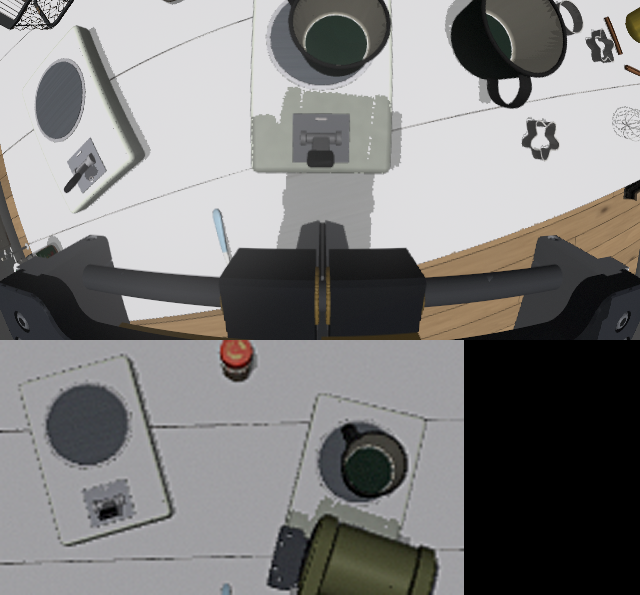

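The empty warmer's lever now leans away from its plate, so it is off. On the mug warmer, the paddle is at (320,158) and the pivot at (321,137).

```bash
python3 - <<'E'
from h import *
s=read_state();p,r=s["eef_pos"],s["eef_rot"];R=Ro.from_euler("xyz",r).as_matrix()
for n,u,v,z in (("tip",320,157,95),("pivot",321,137,48),("near edge",321,172,45)):
    q=wr(u,v,z,p,r);print(n,q.round(1),"rel tool",(R.T@(q-p)).round(1))
E
```

```text
tip [ 476.6 -127.1   95. ] rel tool [ 35.9  -3.2 111.1]
pivot [ 493.1 -132.3   48. ] rel tool [ 53.2  -2.4 158.1]
near edge [ 455.4 -122.3   45. ] rel tool [ 14.1  -2.4 161.1]
```

```bash
python3 -m jog '[[0,[0,-0.05,0.3],0],[0,[0,0,0.5],0],[0,[0,0,0.5],0],[0,[0,0,0.5],0],[0,[0,0,0.5],0],[0,[0,0,0.2],0],[0,[0,0,0],0]]'
python3 -m jog '[[0,[0.1,0,0],0],[0,[0.1,0,0],0],[0,[0.08,0,0],0],[0,[0.08,0,0],0],[0,[0.08,0,0],0],[0,[0.08,0,0],0]]'
python3 -m jog '[[0,[0.08,0,0],0],[0,[0.08,0,0],0],[0,[0.08,0,0],0],[0,[0.08,0,0],0]]'
python3 -m jog '[[0,[0.08,0,0],0],[0,[0.08,0,0],0],[0,[0.04,0,0],0],[0,[0,0,0],0]]'
```

```text
clock: 7.65
eef_pos: [441.2, -118.4, 79.9]
eef_rot: [-3.141, 0.002, -0.262]
wrist_force: [0.2, -0.8, -0.6]
finger_gap: 0.2
finger_force: 0.0
clock: 8.25
eef_pos: [466.8, -125.3, 80.6]
eef_rot: [3.142, 0.001, -0.264]
wrist_force: [-3.0, 0.5, 1.2]
finger_gap: 0.3
finger_force: 1.7
clock: 8.65
eef_pos: [482.7, -129.6, 80.5]
eef_rot: [3.142, -0.0, -0.264]
wrist_force: [0.6, -0.5, 0.3]
finger_gap: 0.1
finger_force: 0.0
clock: 9.05
eef_pos: [492.0, -132.1, 80.4]
eef_rot: [-3.142, -0.0, -0.264]
wrist_force: [-0.1, -0.8, -0.8]
finger_gap: 0.4
finger_force: 0.0
```

```bash
python3 -m jog '[[0,[-0.2,0,0],0],[0,[-0.3,0,0],0],[0,[-0.3,0,0],0],[0,[-0.2,0,-0.1],0],[0,[0,0,-0.5],0],[0,[0,0,-0.6],0],[0,[0,0,-0.6],0],[0,[0,0,-0.5],0],[0,[0,0,-0.2],0],[0,[0,0,0],0]]'
python3 - <<'E'
from h import *
import cv2
cv2.imwrite("pics/v4.png",np.vstack([camera("wrist")[:340],np.pad(cv2.resize(camera("top")[145:255,200:400],(464,255),interpolation=cv2.INTER_CUBIC),((0,0),(0,176),(0,0)))])[:,:,::-1])
E
```

```text
clock: 10.05
eef_pos: [443.7, -119.1, 206.3]
eef_rot: [3.141, -0.002, -0.264]
wrist_force: [-0.2, -0.6, -1.0]
finger_gap: 0.8
finger_force: 0.0
```

View pics/v4.png

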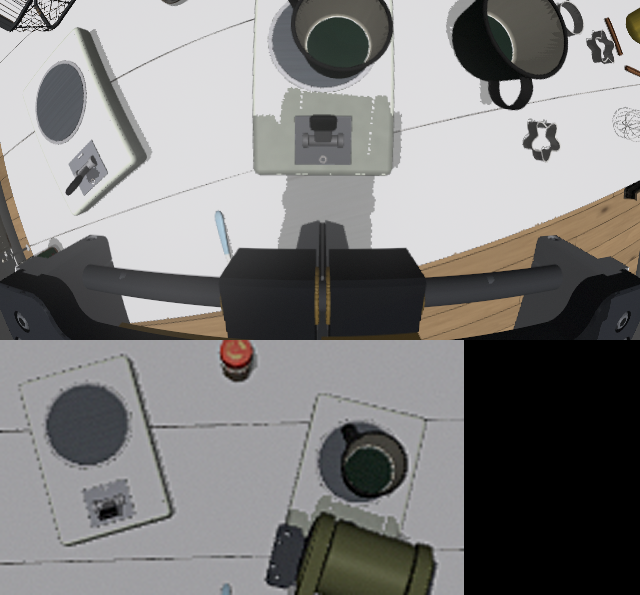

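The mug warmer's paddle, at (322,121), now leans towards the plate, and the empty warmer's lever is still off at (82,178). The mug hasn't moved.

```bash
python3 -c "
from cell import *
print(sign_off())"
```

```text
the job is handed in; nothing more can be done
None
```

I pushed the empty warmer's lever to off, then the mug warmer's lever to on. In the last pictures both levers had snapped across, the mug hadn't moved, and the arm was clear; I handed the job in at about 10 s.

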